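# Comb the chopsticks into parallel rows

## Robot

A 6-joint arm with a two-finger parallel gripper is mounted at the origin on a cart in front of the work surface, level with it; the furniture and walls round the work are solid. World frame = base frame: x ahead of the robot, y to its left, z up, the work surface at z = 0. Lengths are in m, angles in rad, forces in N, time in s.
With the tool pointing down it reaches from about 0.3 to 0.775 m from the base axis. Payload 14.6 kg.
Tool frame: the origin (TCP) lies between the finger pads; the fingertips stand 22 mm ahead of it and the grasp point (between the pads) lies 3 mm ahead of it (ctrl.tip_reach is the distance from the TCP to the fingertips, in m); z points along the fingers, y is the direction in which the jaws open and shut (so a half turn about z gives the same grasp; the last joint's range is limited). The gripper opens to 94 mm and grips with 3 to 60 N. Pads are 16 mm wide; open, the fingers measure 119 mm over their backs; the gripper's body (75 mm by 177 mm) begins 78 mm behind the grasp point.
Start: joints at [-1.312, 0.3, 1.521, -0, 1.321, -0.067], TCP at [0.176, -0.521, 0.201] pointing down, gripper open.
Joint ranges: [-3.03, 3.03], [-0.79, 2.21], [0.23, 2.52], [-1.04, 4.18], [0, 3.07], [-2.55, 2.55]. Speed limits (rad/s): [2.22, 2.22, 2.57, 3.14, 3.14, 3.14].

## Interface

Orientations are given as [roll, pitch, yaw] about the fixed x, y, z axes, in that order (R = Rz(yaw) Ry(pitch) Rx(roll)).
In Python, from station import ctrl gives the robot as it stands. The module is installed in compiled form; this text tells all that it offers.
- The arm moves only by the shell command python3 -m creep 'ROWS' [OPENING] [FORCE]. ROWS is a JSON object of lists of equal length, an entry for each row: "xyz": the shift along the tool's x, y, z in mm, a list of three; "spin": the turn about the tool's z in rad. In form: {"xyz": [[tx, ty, tz], ...], "spin": [spin, ...]}. A call has 1 to 5 rows; each row shifts and turns the commanded pose from where the row before left it, along the tool's axes as they then stand; what a row does not reach is not made up. A row lasts 1/8 s, in which the tool goes at most 62.5 mm and 10.7 degrees, less where a joint would pass 70% of its speed; a pose out of reach is approached as far as the arm can. A call with a gripper value outside its range is refused whole. OPENING is the finger opening in mm, from 0 to 94, set as the call begins (- or left out, the last holds). The fingers move at their own pace and stop on an object; FORCE is the grip in N (left out, the last holds). Time passes only in rows, so rows that do not move let the fingers close. It gives the time, the measured TCP pose, the force and the opening at its end, in the units of the state.
- ctrl.get_obs(): the state, without advancing time (a new reading comes with each control period).
- ctrl.camera(name): name is "scene" or "top"; returns the picture (384x512x3 uint8, red, green, blue); there is no depth.
- ctrl.camera_model(name): a dict with "fx", "fy", "cx", "cy" (pixels), "k1" (the pictures are not rectified: a ray, as slopes to the right and down, at radius r is drawn at 1 + k1 r^2 times it, then the intrinsics apply), "R" (3x3) and "t" (3): a world point X has camera coordinates R X + t. Camera axes: x right, y down, z forward; pixel columns grow to the right and rows downward; lengths in m; the calibration is good to about 2 mm. A picture is of the moment at which its call begins. camera_model takes no time and is no camera call.
- ctrl.hand_in(): hands the job in, once; it reports no verdict.
The state is a dict: "time_s": time; "qpos": joint angles; "joint_vel": joint speeds; "tau": joint torques, N m; "ee_pos": TCP position; "eef_rot": TCP orientation; "force": force on the tool from outside, world axes, zero at the start; "moment": the same for the moment, N m; "grip_width": finger opening in m.
Only numpy, scipy, OpenCV 4.12 (cv2) and the standard library are available. Lean on these libraries where they do the work, as an engineer would, in place of code of your own. Each camera call takes 0.05 s, during which the arm holds its last target.

## Task

The washed chopsticks lie scattered on the draining tray: take the hand rake by its grip and, with its tines, comb them away from you up to the cross rail until all four lie parallel to it, flat and touching side by side, then press the whole row firmly against the rail for about half a second with a push of about 10 N, never as much as 18 N. Touch the sticks only with the rake, do not bear down on the tray, and leave the other things alone. Finish with the rake standing upright on the bare worktop beside the tray.

Things in the scene. Friction and masses are not known exactly. Their poses are not given: they have to be found in the camera images.
- tray: Fixed wooden draining tray, 310 (x) by 216 (y) mm. Origin: on the worktop under the tray, 160 mm from its near edge (-x), 158 mm from its far edge. x points from the open near end (no wall) to the far end, y across. Floor top 6 mm above the worktop; side walls rise to 16 mm above the worktop, inner faces at y = +-100 mm.
- rail_zone (a point): Point on the tray floor, 116 mm beyond the tray's origin along its x. A rigid fixed cross rail (dark wood, 14 mm thick, 16 mm tall, parallel to the tray's y, two brass thumb screws) crosses the tray here, but its near face lies anywhere from 19 mm before (-x) to 19 mm beyond this point: its setting is not measured and must be found by feel or eye.
- rake_grip (a point): Centre of the upright wooden grip (24 mm in x, 44 in y, 58 tall) of a hand rake that stands by itself, 70 mm above its tips. Grip it from above across its 24 mm, fingers closing along the rake's x. x points forward to the tines, z up. Under the grip: a steel plate, top 30 mm below this point. 0.2 kg. It stands on the worktop left or right of the tray, x within 0.35 rad of the world's x.
- rake_tips (a point): Middle of the rake's straight row of tine tips, 18 mm ahead (+x) of the grip's centre, 70 mm below it. If they dip onto the tray floor under load, it takes part of the push: keep them 2 to 5 mm clear. Seven tines, 6 mm in diameter, 24 mm apart in y, hang from a head bar 158 mm long in y whose underside is 24 mm above the tips. Two heel legs end level with the tips 50 mm behind (-x), at y = +-58.
- chopstick_1_center (a point): Centre of a plain wooden chopstick, square rod 10 x 150 x 10 mm with its length along y, about 14 g, flat on the tray floor. Number 1 of 4 counted from the near end of the tray; at the start the sticks do not touch each other or the rail and lie askew by up to 0.25 rad.
- chopstick_2_center (a point): Centre of a plain wooden chopstick, square rod 10 x 150 x 10 mm with its length along y, about 14 g, flat on the tray floor. Number 2 of 4 counted from the near end of the tray; at the start the sticks do not touch each other or the rail and lie askew by up to 0.25 rad.
- chopstick_3_center (a point): Centre of a plain wooden chopstick, square rod 10 x 150 x 10 mm with its length along y, about 14 g, flat on the tray floor. Number 3 of 4 counted from the near end of the tray; at the start the sticks do not touch each other or the rail and lie askew by up to 0.25 rad.
- chopstick_4_center (a point): Centre of a plain wooden chopstick, square rod 10 x 150 x 10 mm with its length along y, about 14 g, flat on the tray floor. Number 4 of 4 counted from the near end of the tray; at the start the sticks do not touch each other or the rail and lie askew by up to 0.25 rad.
- tea_canister: Bystander: square canister with a lid, 72x72x110 mm, on the worktop on the side of the tray opposite to the rake; origin at the centre of its underside. Leave it alone.
- salt_shaker: Bystander: salt shaker, 44 mm across, 90 mm tall, on the worktop behind the right-hand place; origin at the centre of its underside. Leave it alone.
- mug: Bystander: dark mug with handle, 88x126x106 mm, on the worktop at the right; origin at the centre of its underside. Leave it alone.

How it is judged:
By the outcome, as a careful person would: the job done as asked, in the order asked, and still so for the second after the job is handed in, with the robot touching nothing.
It also fails if it takes over 70 s, if anything falls off the work surface, if the arm or the gripper's body presses on something with over 40 N, if the wrist force passes 120 N, or if a joint passes its speed limit or range.

## Working session

There is one attempt and no reset: what is moved stays moved. The work goes in short steps, Python scripts to look and compute and a shell command to move; the robot and the scene stay as the last step left them, time stands still between calls to the robot, and variables do not carry over. Pictures are saved under pics/ and viewed, and the job is handed in when it is done.

```bash
mkdir -p pics; cat > look.py <<'E'
import sys,cv2,json,numpy as np
from station import ctrl
tag=sys.argv[1]
for n in sys.argv[2:]:
    cv2.imwrite(f'pics/{n}_{tag}.png',cv2.resize(ctrl.camera(n)[...,::-1],None,fx=1.5,fy=1.5,interpolation=cv2.INTER_CUBIC))
E
python3 look.py 0 scene top; python3 - <<'E'
from station import ctrl
for n in('scene','top'):print(n,ctrl.camera_model(n))
print(ctrl.get_obs(),ctrl.tip_reach)
E
```

```text
scene {'fx': 468.434300487094, 'fy': 468.434300487094, 'cx': 256.00559408702946, 'cy': 189.38033479972339, 'k1': 0.05763486648645701, 'R': array([[ 0.70829776, -0.70566315, -0.01880963],
       [-0.35454843, -0.33257834, -0.8738919 ],
       [ 0.61041763,  0.62564461, -0.48575625]]), 't': array([-0.45407776,  0.23664356,  1.08255963])}
top {'fx': 405.4526385830214, 'fy': 405.4526385830214, 'cx': 255.91001494134048, 'cy': 189.5610742065755, 'k1': 0.03650519933762449, 'R': array([[-2.62393353e-03, -9.99911984e-01,  1.30053382e-02],
       [-9.87584936e-01,  5.48462149e-04, -1.57084985e-01],
       [ 1.57064026e-01, -1.32560567e-02, -9.87499453e-01]]), 't': array([-0.04401885,  0.59621067,  1.04144524])}
{'time_s': 0.1, 'qpos': array([-1.31159260e+00,  3.00404007e-01,  1.52151714e+00,  1.18857630e-05,
        1.32070568e+00, -6.65990328e-02]), 'joint_vel': array([ 0.0015764 , -0.00346468, -0.00195471, -0.00117167, -0.00012538,
        0.00016007]), 'tau': array([ 6.73716640e-04, -5.32644188e+01, -3.53284085e+01,  7.09062209e-02,
        2.34991946e-02, -8.36227855e-05]), 'ee_pos': array([ 0.17597709, -0.52083338,  0.20095018]), 'eef_rot': array([-3.14056153e+00, -8.03119162e-05,  3.25799772e-01]), 'force': array([0.65078927, 0.51165244, 0.57416963]), 'moment': array([-0.04791383, -0.0188075 , -0.02833281]), 'grip_width': 0.09413832919649237} 0.022
```

View pics/top_0.png

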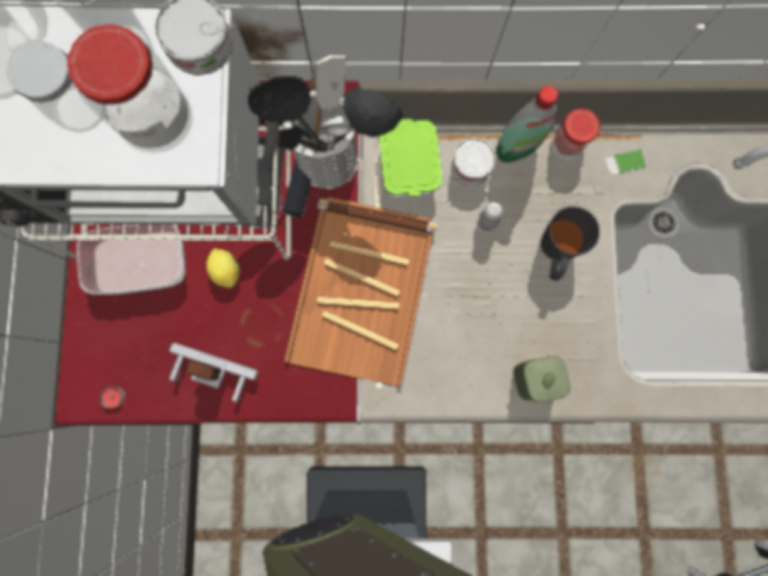

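View pics/scene_0.png

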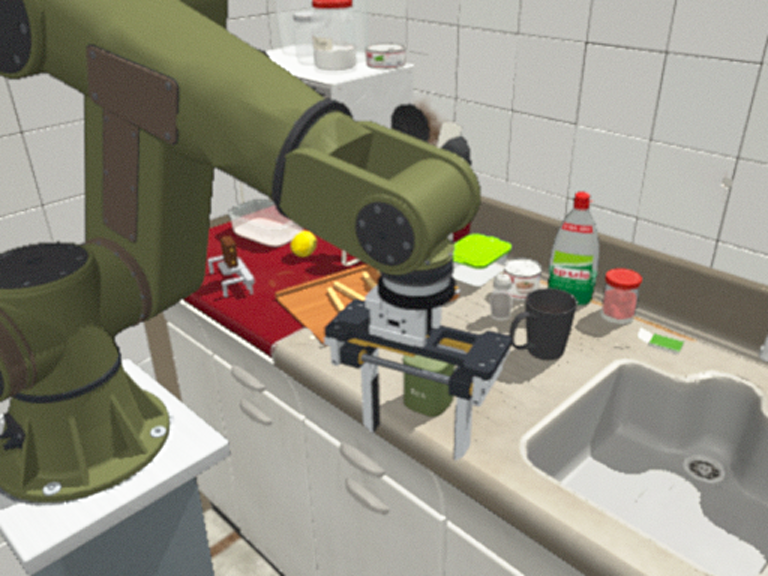

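The top view shows the rake at about (205,365) left of the tray. The tray is tilted, with sticks around y = 250–335 and the rail at its far end (about 375,213). I'll enlarge these.

```bash
cat > geo.py <<'E'
import numpy as np,cv2
from station import ctrl
def ray(name,uv):
    m=ctrl.camera_model(name); d=np.array([(uv[0]-m['cx'])/m['fx'],(uv[1]-m['cy'])/m['fy']])
    s=d.copy()
    for _ in range(20): s=d/(1+m['k1']*(s@s))
    R=np.array(m['R']);t=np.array(m['t'])
    return -R.T@t, R.T@np.array([s[0],s[1],1])
def at(name,uv,z):
    c,d=ray(name,uv); return c+d*(z-c[2])/d[2]
def proj(name,X):
    m=ctrl.camera_model(name);X=np.atleast_2d(X)
    p=X@np.array(m['R']).T+m['t'];s=p[:,:2]/p[:,2:];s=s*(1+m['k1']*(s**2).sum(1,keepdims=True))
    return s*[m['fx'],m['fy']]+[m['cx'],m['cy']]
E
cat > crop.py <<'E'
import sys,cv2
# crop.py file x0 y0 x1 y1 scale out (native px)
import numpy as np
from station import ctrl
n=sys.argv[1];x0,y0,x1,y1=map(int,sys.argv[2:6]);s=float(sys.argv[6])
im=ctrl.camera(n)[...,::-1]
cv2.imwrite(sys.argv[7].replace('pics/','raw_'),im)
cv2.imwrite(sys.argv[7],cv2.resize(im[y0:y1,x0:x1],None,fx=s,fy=s,interpolation=cv2.INTER_CUBIC))
E
python3 crop.py top 180 125 300 265 4.2 pics/tray0.png
python3 - <<'E'
import cv2
im=cv2.imread('raw_tray0.png');cv2.imwrite('pics/rake0.png',cv2.resize(im[215:285,100:185],None,fx=7,fy=7,interpolation=cv2.INTER_CUBIC))
E
```

```text
(no output)
```

View pics/tray0.png

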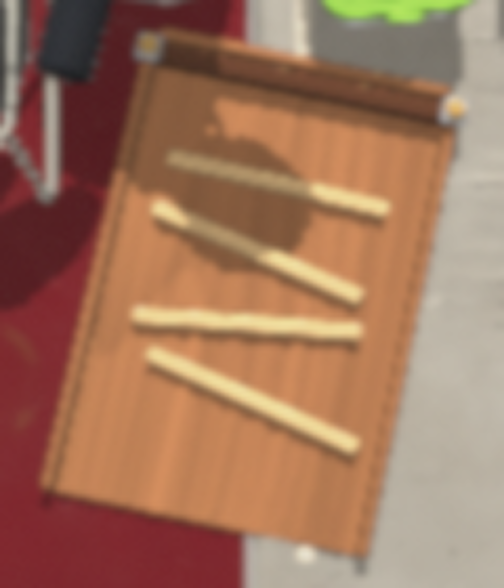

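View pics/rake0.png

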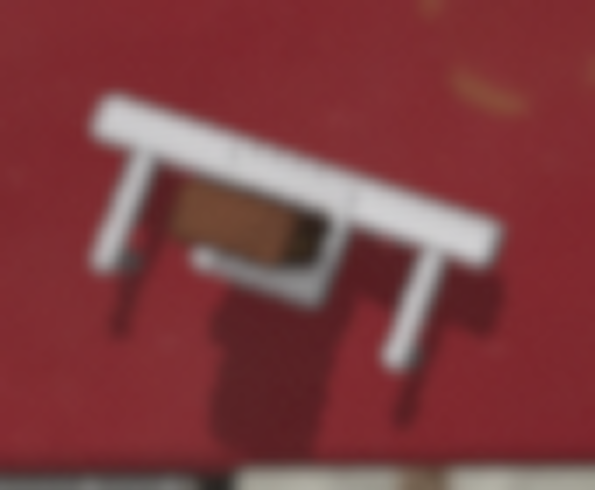

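```bash
python3 - <<'E'
from geo import *
f=lambda p:np.array(p)/7+[100,215]-0.43
g=lambda p:np.array(p)/4.2+[180,125]-0.4
print('cam',ray('top',(256,190))[0])
for n,p in dict(gTL=(180,180),gTR=(303,212),gBR=(278,266),gBL=(172,236)).items(): print(n,at('top',f(p),.099)[:2].round(4))
for n,p in dict(topL=(115,93),botL=(92,135),topR=(503,222),botR=(487,270)).items(): print('bar',n,at('top',f(p),.038)[:2].round(4))
for n,p in dict(hl=(100,268),hr=(393,370)).items(): print('heel',n,at('top',f(p),.0)[:2].round(4))
for n,p in dict(nearL=(45,492),nearR=(362,558)).items(): print('tray',n,at('top',g(p),.003)[:2].round(4))
for n,p in dict(wallLn=(50,485),wallLf=(152,65),wallRn=(368,550),wallRf=(455,125)).items(): print('wall',n,at('top',g(p),.016)[:2].round(4))
for n,p in dict(railL=(160,68),railR=(445,125)).items(): print('rail near bottom',n,at('top',g(p),.006)[:2].round(4))
for n,a,b in [(4,(168,157),(388,210)),(3,(153,207),(362,297)),(2,(133,317),(361,332)),(1,(149,354),(356,450))]:
  A=at('top',g(a),.016)[:2];B=at('top',g(b),.016)[:2];d=A-B
  print('stick',n,((A+B)/2).round(4),np.hypot(*d).round(4),np.arctan2(-d[0],d[1]).round(3))
E
```

```text
cam [ 0.42511959 -0.03053651  1.12265483]
gTL [0.4604 0.2808]
gTR [0.449 0.237]
gBR [0.4301 0.245 ]
gBL [0.4408 0.2826]
bar topL [0.4953 0.3253]
bar botL [0.4795 0.333 ]
bar topR [0.4463 0.1781]
bar botR [0.4285 0.1835]
heel hl [0.4302 0.3398]
heel hr [0.3907 0.2258]
tray nearL [0.459  0.1339]
tray nearR [ 0.4161 -0.072 ]
wall wallLn [0.4631 0.1289]
wall wallLf [0.7421 0.0671]
wall wallRn [ 0.4212 -0.0754]
wall wallRf [ 0.701  -0.1355]
rail near bottom railL [0.7429 0.0625]
rail near bottom railR [ 0.7035 -0.1297]
stick 4 [ 0.6612 -0.0173] 0.1502 -0.241
stick 3 [ 0.6152 -0.0037] 0.1504 -0.412
stick 2 [0.5669 0.0028] 0.1495 -0.067
stick 1 [ 0.5163 -0.0007] 0.1485 -0.435
```

```bash
cat > plan.py <<'E'
import sys,numpy as np
from station import ctrl
from scipy.spatial.transform import Rotation as Ro
# plan.py x y z yaw nrows
x,y,z,yaw,n=map(float,sys.argv[1:6]);n=int(n)
o=ctrl.get_obs();p=np.array(o['ee_pos']);y0=o['eef_rot'][2]
print('now',p.round(4),o['eef_rot'].round(4),'F',o['force'].round(2),'t',o['time_s'],'w',round(o['grip_width'],4),'q',o['qpos'].round(2))
d=(np.array([x,y,z])-p)/n*1000; s=-(yaw-y0)/n
for i in range(n):
    a=y0-s*i; print([round(d@[np.cos(a),np.sin(a),0],1),round(d@[np.sin(a),-np.cos(a),0],1),round(-d[2],1)],round(s,4))
print('per row',np.linalg.norm(d))
E
python3 plan.py .33 -.27 .2 .7 5
```

```text
now [ 0.176  -0.5209  0.201 ] [-3.1407e+00 -1.0000e-04  3.2580e-01] F [-0.27  0.21 -0.28] t 0.15 w 0.0941 q [-1.31  0.3   1.52 -0.    1.32 -0.07]
[np.float64(45.2), np.float64(-37.7), np.float64(0.2)] -0.0748
[np.float64(47.9), np.float64(-34.2), np.float64(0.2)] -0.0748
[np.float64(50.4), np.float64(-30.5), np.float64(0.2)] -0.0748
[np.float64(52.5), np.float64(-26.7), np.float64(0.2)] -0.0748
[np.float64(54.3), np.float64(-22.7), np.float64(0.2)] -0.0748
per row 58.87575137679152
```

```bash
python3 -m creep '{"xyz":[[45,-38,0],[48,-34,0],[50,-30,0],[52,-27,0],[54,-23,0]],"spin":[-0.075,-0.075,-0.075,-0.075,-0.075]}' 60 40; python3 plan.py .445 .0 .2 1.0 5
```

```text
time_s: 0.78
ee_pos: [0.3292, -0.2688, 0.2015]
eef_rot: [3.141, -0.0, 0.703]
force: [0.3, -0.7, 0.0]
grip_width: 0.0601
now [ 0.3292 -0.2688  0.2015] [ 3.1414e+00 -1.0000e-04  7.0290e-01] F [ 0.34 -0.68  0.01] t 0.775 w 0.0601 q [-0.77  0.02  1.85  0.    1.28  0.1 ]
[np.float64(52.4), np.float64(-26.0), np.float64(0.3)] -0.0594
[np.float64(53.9), np.float64(-22.9), np.float64(0.3)] -0.0594
[np.float64(55.1), np.float64(-19.6), np.float64(0.3)] -0.0594
[np.float64(56.2), np.float64(-16.3), np.float64(0.3)] -0.0594
[np.float64(57.1), np.float64(-13.0), np.float64(0.3)] -0.0594
per row 58.54303917120341
```

```bash
python3 -m creep '{"xyz":[[52,-26,0],[54,-23,0],[55,-20,0],[56,-16,0],[57,-13,0]],"spin":[-0.06,-0.06,-0.06,-0.06,-0.06]}'; python3 plan.py .445 .261 .17 1.246 5
```

```text
time_s: 1.4
ee_pos: [0.4445, -0.0003, 0.2015]
eef_rot: [3.141, -0.0, 1.003]
force: [0.3, -0.3, 0.6]
grip_width: 0.06
now [ 4.445e-01 -3.000e-04  2.015e-01] [ 3.1413e+00 -1.0000e-04  1.0029e+00] F [ 0.26 -0.26  0.61] t 1.4 w 0.06 q [-0.08  0.06  1.8  -0.    1.28  0.48]
[np.float64(44.1), np.float64(-28.0), np.float64(6.3)] -0.0486
[np.float64(45.4), np.float64(-25.9), np.float64(6.3)] -0.0486
[np.float64(46.6), np.float64(-23.6), np.float64(6.3)] -0.0486
[np.float64(47.7), np.float64(-21.3), np.float64(6.3)] -0.0486
[np.float64(48.7), np.float64(-19.0), np.float64(6.3)] -0.0486
per row 52.64658771038452
```

```bash
python3 -m creep '{"xyz":[[44,-28,6],[45,-26,6],[47,-24,6],[48,-21,6],[49,-19,6]],"spin":[-0.0486,-0.0486,-0.0486,-0.0486,-0.0486]}'; python3 plan.py .445 .261 .075 1.246 3; python3 look.py 1 scene
```

```text
time_s: 2.02
ee_pos: [0.4448, 0.2613, 0.1712]
eef_rot: [3.142, 0.0, 1.245]
force: [0.7, -0.9, 0.0]
grip_width: 0.0602
now [0.4448 0.2613 0.1712] [3.1416 0.     1.2455] F [ 0.71 -0.85  0.01] t 2.025 w 0.0602 q [ 0.46  0.25  1.66 -0.    1.23  0.79]
[np.float64(-0.1), np.float64(0.1), np.float64(32.1)] -0.0002
[np.float64(-0.1), np.float64(0.1), np.float64(32.1)] -0.0002
[np.float64(-0.1), np.float64(0.1), np.float64(32.1)] -0.0002
per row 32.05984362483473
```

View pics/scene_1.png

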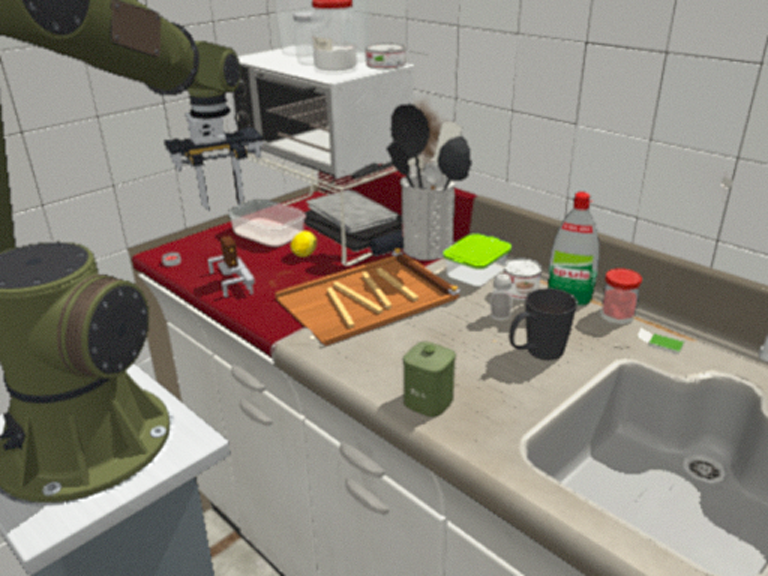

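The scene view shows the open gripper at (215,185) directly above the rake grip at (230,250), with nothing in the way. Next I descend and grip.

```bash
python3 -m creep '{"xyz":[[0,0,30],[0,0,32],[0,0,20],[0,0,12],[0,0,0]],"spin":[0,0,0,0,0]}'; python3 -m creep '{"xyz":[[0,0,0],[0,0,0],[0,0,0],[0,0,0],[0,0,0]],"spin":[0,0,0,0,0]}' 10 50;  python3 plan.py .445 .261 .075 1.246 3
```

```text
time_s: 2.7
ee_pos: [0.4449, 0.2594, 0.0771]
eef_rot: [-3.141, 0.001, 1.244]
force: [-0.2, -0.1, 0.9]
grip_width: 0.0603
time_s: 3.32
ee_pos: [0.4451, 0.2596, 0.0776]
eef_rot: [3.141, -0.0, 1.244]
force: [0.1, 0.5, 1.7]
grip_width: 0.0236
now [0.4451 0.2596 0.0776] [ 3.1415e+00 -1.0000e-04  1.2438e+00] F [0.14 0.49 1.72] t 3.325 w 0.0236 q [0.46 0.36 1.75 0.   1.03 0.78]
[np.float64(0.4), np.float64(-0.2), np.float64(0.9)] -0.0007
[np.float64(0.4), np.float64(-0.2), np.float64(0.9)] -0.0007
[np.float64(0.4), np.float64(-0.2), np.float64(0.9)] -0.0007
per row 0.9862646554968489
```

```bash
python3 -m creep '{"xyz":[[0,0,-10],[0,0,-20],[0,0,-30],[0,0,0]],"spin":[0,0,0,0]}' 10 60; python3 plan.py .467 .0205 .1376 1.361 5; python3 look.py 2 scene
```

```text
time_s: 3.82
ee_pos: [0.446, 0.26, 0.1395]
eef_rot: [3.139, -0.003, 1.244]
force: [-0.9, 0.5, -2.8]
grip_width: 0.0236
now [0.446  0.26   0.1395] [ 3.1388e+00 -2.8000e-03  1.2438e+00] F [-0.87  0.53 -2.79] t 3.825 w 0.0236 q [0.46 0.28 1.69 0.   1.16 0.78]
[np.float64(-44.0), np.float64(19.4), np.float64(0.4)] -0.0234
[np.float64(-44.4), np.float64(18.3), np.float64(0.4)] -0.0234
[np.float64(-44.9), np.float64(17.3), np.float64(0.4)] -0.0234
[np.float64(-45.3), np.float64(16.2), np.float64(0.4)] -0.0234
[np.float64(-45.6), np.float64(15.2), np.float64(0.4)] -0.0234
per row 48.08096268039771
```

View pics/scene_2.png

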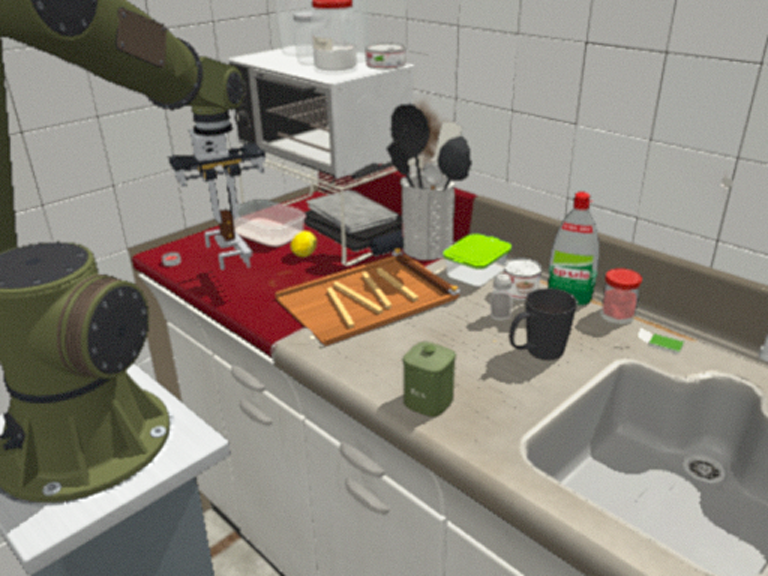

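The rake hangs upright from the fingers at (230,235), clear of the worktop. Next I carry it to the near end of the tray.

```bash
python3 -m creep '{"xyz":[[-44,19,0],[-44,18,0],[-45,17,0],[-45,16,0],[-46,15,0]],"spin":[-0.0234,-0.0234,-0.0234,-0.0234,-0.0234]}'; python3 -m creep '{"xyz":[[0,0,0],[0,0,0]],"spin":[0,0]}'; python3 plan.py .467 .0205 .0871 1.361 4; python3 look.py 3 top scene
```

```text
time_s: 4.5
ee_pos: [0.4642, 0.0192, 0.1363]
eef_rot: [-3.14, 0.0, 1.362]
force: [0.6, 0.4, -2.2]
grip_width: 0.0237
time_s: 4.75
ee_pos: [0.4644, 0.021, 0.1366]
eef_rot: [-3.14, 0.0, 1.36]
force: [-0.5, -0.0, -2.2]
grip_width: 0.0232
now [0.4644 0.021  0.1366] [-3.1402e+00  1.0000e-04  1.3603e+00] F [-0.54 -0.04 -2.22] t 4.75 w 0.0232 q [-0.03  0.18  1.83  0.    1.13  0.18]
[np.float64(0.0), np.float64(0.7), np.float64(12.4)] -0.0002
[np.float64(0.0), np.float64(0.7), np.float64(12.4)] -0.0002
[np.float64(0.0), np.float64(0.7), np.float64(12.4)] -0.0002
[np.float64(0.0), np.float64(0.7), np.float64(12.4)] -0.0002
per row 12.400220541703892
```

View pics/top_3.png

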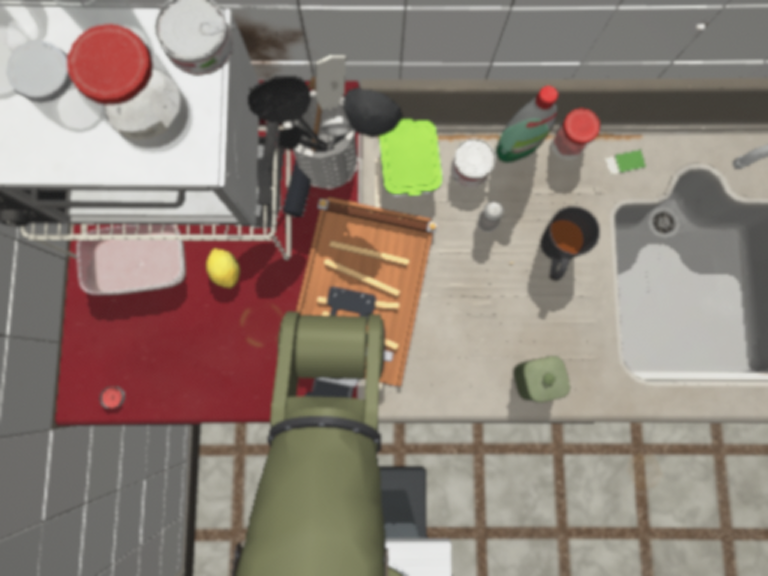

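View pics/scene_3.png

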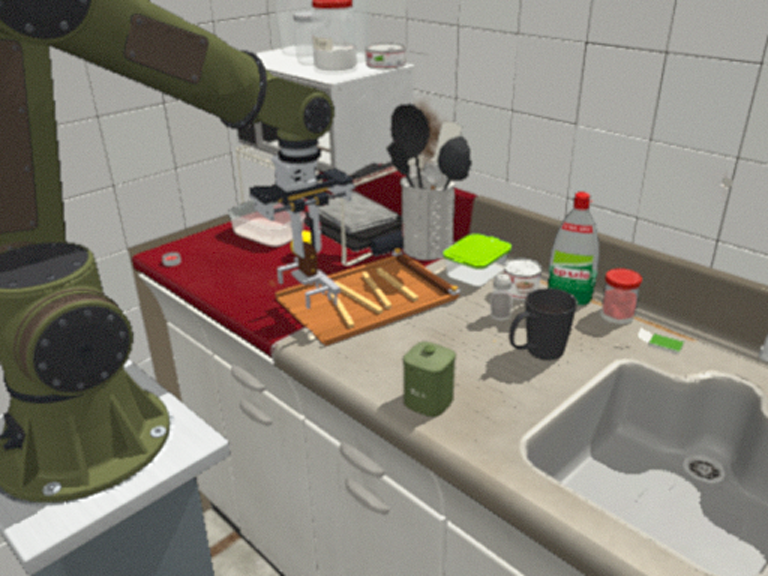

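The head is above the near end of the tray with stick 1 still ahead of it: the head's right end is at about (315,300), and the stick end at (350,325). I'll lower it to 3–4 mm above the floor.

```bash
python3 -m creep '{"xyz":[[0,0,15],[0,0,18],[0,0,10],[0,0,6.5],[0,0,0]],"spin":[0,0,0,0,0]}'; python3 plan.py .467 .0205 .0871 1.361 4; python3 crop.py scene 170 150 310 240 5 pics/s4.png
```

```text
time_s: 5.48
ee_pos: [0.4647, 0.0207, 0.0876]
eef_rot: [-3.141, 0.0, 1.361]
force: [0.2, 1.2, -2.1]
grip_width: 0.0233
now [0.4647 0.0207 0.0876] [-3.1410e+00  1.0000e-04  1.3609e+00] F [ 0.2   1.22 -2.06] t 5.475 w 0.0233 q [-0.03  0.25  1.87  0.    1.02  0.18]
[np.float64(0.1), np.float64(0.6), np.float64(0.1)] -0.0
[np.float64(0.1), np.float64(0.6), np.float64(0.1)] -0.0
[np.float64(0.1), np.float64(0.6), np.float64(0.1)] -0.0
[np.float64(0.1), np.float64(0.6), np.float64(0.1)] -0.0
per row 0.5859536780252498
```

View pics/s4.png

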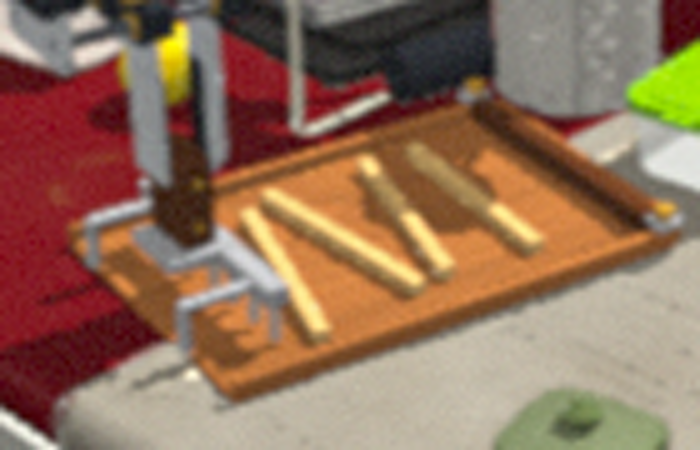

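The tines stand behind stick 1 at (245–285,300–340) of this crop and the heels are on the near edge. The rail is at the far end. I'll comb forward slowly and check the force.

```bash
Z='"spin":[0,0,0,0,0]'; python3 -m creep '{"xyz":[[0,5,0],[0,6,0],[0,6,0],[0,6,0],[0,6,0]],"spin":[0,0,0,0,0]}'; python3 -m creep '{"xyz":[[0,6,0],[0,6,0],[0,6,0],[0,6,0],[0,6,0]],"spin":[0,0,0,0,0]}'; python3 -m creep '{"xyz":[[0,6,0],[0,6,0],[0,6,0],[0,6,0],[0,6,0]],"spin":[0,0,0,0,0]}';python3 crop.py scene 170 150 310 240 5 pics/s5.png;python3 plan.py .467 .0205 .0871 1.361 1
```

```text
time_s: 6.15
ee_pos: [0.4936, 0.0145, 0.0879]
eef_rot: [-3.142, 0.0, 1.361]
force: [0.6, -0.5, -2.2]
grip_width: 0.0233
time_s: 6.78
ee_pos: [0.5229, 0.0083, 0.0879]
eef_rot: [-3.142, -0.0, 1.361]
force: [0.3, 0.4, -1.6]
grip_width: 0.0232
time_s: 7.4
ee_pos: [0.5523, 0.002, 0.0879]
eef_rot: [-3.142, -0.0, 1.361]
force: [-0.7, -0.6, -1.9]
grip_width: 0.0238
now [0.5528 0.0019 0.088 ] [ 3.1412e+00 -1.0000e-04  1.3607e+00] F [ 0.07 -0.84 -2.67] t 7.45 w 0.0233 q [-0.06  0.42  1.63 -0.    1.08  0.15]
[np.float64(0.3), np.float64(-87.8), np.float64(0.9)] -0.0003
per row 87.79915165644542
```

View pics/s5.png

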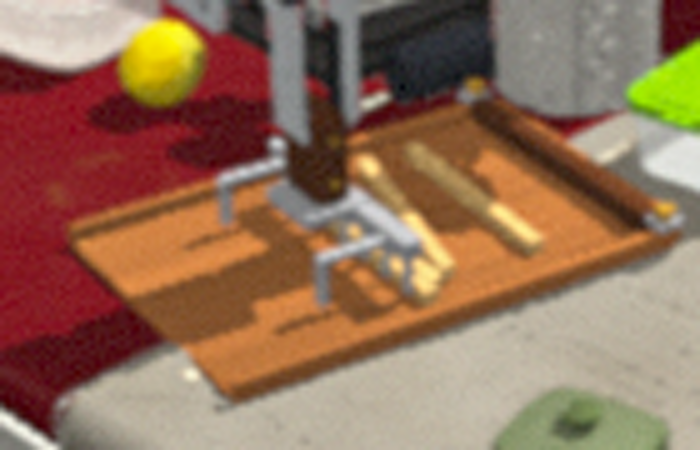

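Sticks 1–3 are gathering in front of the tines, around (430,280), and stick 4 is still free. I'll continue.

```bash
python3 -m creep '{"xyz":[[0,6,0],[0,6,0],[0,6,0],[0,6,0],[0,6,0]],"spin":[0,0,0,0,0]}'; python3 -m creep '{"xyz":[[0,6,0],[0,6,0],[0,6,0],[0,6,0],[0,6,0]],"spin":[0,0,0,0,0]}'; python3 crop.py scene 170 150 310 240 5 pics/s6.png;python3 plan.py .467 .0205 .0871 1.361 1
```

```text
time_s: 8.07
ee_pos: [0.5816, -0.0042, 0.0879]
eef_rot: [-3.142, 0.0, 1.361]
force: [0.1, 0.7, -1.7]
grip_width: 0.0235
time_s: 8.7
ee_pos: [0.6109, -0.0105, 0.0879]
eef_rot: [-3.142, 0.0, 1.361]
force: [-0.7, -0.4, -1.2]
grip_width: 0.0235
now [ 0.6114 -0.0106  0.088 ] [ 3.1412 -0.      1.3607] F [ 1.16 -0.21 -1.77] t 8.75 w 0.0237 q [-0.08  0.54  1.45 -0.    1.15  0.13]
[np.float64(0.3), np.float64(-147.8), np.float64(0.9)] -0.0003
per row 147.76688576308058
```

View pics/s6.png

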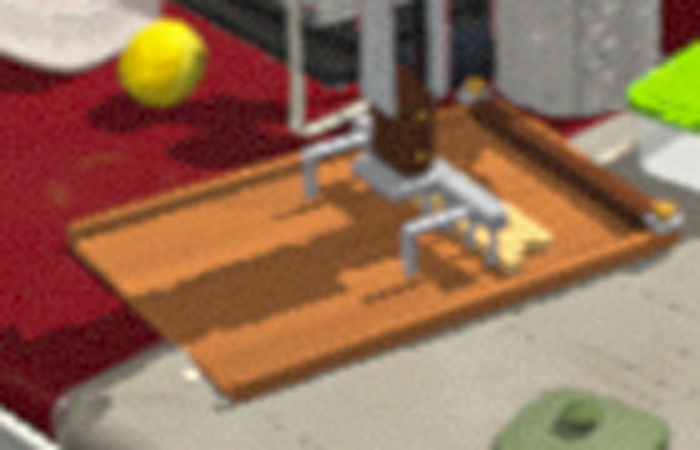

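```bash
python3 - <<'E'
from geo import *
for p,z in [((345,186),0.0),((372,135),.2),((372,135),.3),((325,185),.12),((300,215),.05)]: print(p,z,at('top',np.array(p)/1.5,z).round(3))
E
python3 -m creep '{"xyz":[[0,5,0],[0,5,0],[0,5,0],[0,0,0]],"spin":[0,0,0,0]}';python3 crop.py scene 170 100 310 240 4 pics/s7.png;python3 plan.py .467 .0205 .0871 1.361 1
```

```text
(345, 186) 0.0 [0.794 0.028 0.   ]
(372, 135) 0.2 [ 0.813 -0.025  0.2  ]
(372, 135) 0.3 [ 0.771 -0.025  0.3  ]
(325, 185) 0.12 [0.757 0.056 0.12 ]
(300, 215) 0.05 [0.723 0.107 0.05 ]
time_s: 9.25
ee_pos: [0.6255, -0.0136, 0.0879]
eef_rot: [3.141, -0.0, 1.361]
force: [-0.3, -0.8, -2.3]
grip_width: 0.0233
now [ 0.6253 -0.0136  0.0879] [-3.1416  0.      1.3608] F [-0.33 -0.17 -2.57] t 9.3 w 0.0238 q [-0.08  0.57  1.41 -0.    1.16  0.13]
[np.float64(0.3), np.float64(-161.9), np.float64(0.8)] -0.0002
per row 161.945218748325
```

View pics/s7.png

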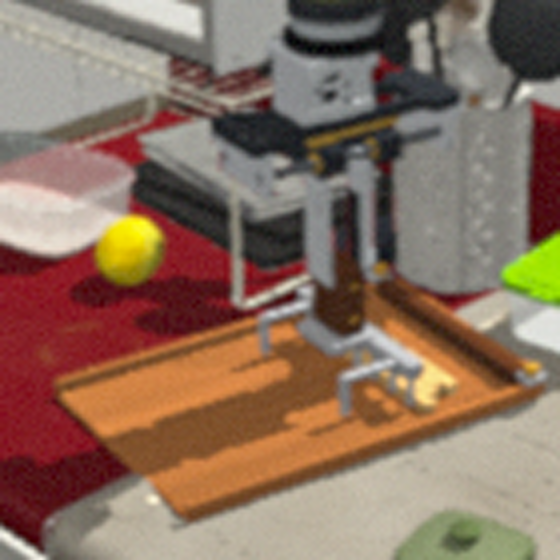

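```bash
python3 - <<'E'
from geo import *
def tri(a,b):
    c1,d1=ray('top',np.array(a)/1.5);c2,d2=ray('scene',np.array(b)/1.5)
    s=np.linalg.lstsq(np.c_[d1,-d2],c2-c1,rcond=None)[0];p=c1+d1*s[0];q=c2+d2*s[1];return ((p+q)/2).round(3),np.linalg.norm(p-q).round(3)
print('ladleR',tri((372,112),(456,158)),'ladleL',tri((280,98),(410,130)))
print('pot rim front',[at('top',np.array((345,187))/1.5,z).round(3) for z in (.1,.13,.15)])
print('pot base scene',at('scene',np.array((428,256))/1.5,0).round(3))
for z in(.12,.14,.16):print(z,[ (proj('scene',[[x,.03,z]])*1.5).round(0).tolist() for x in (.77,.85)])
# body predicted at final
u=np.array([.978,-.208]);v=np.array([.208,.978]);t=np.array([.664,-.022])
for a,b in((.0885,.0375),(.0885,-.0375)):
  P=np.r_[t+a*u+b*v,.165];print(P.round(3),(proj('top',P)*1.5).round(0),(proj('scene',P)*1.5).round(0))
E
```

```text
ladleR (array([ 0.833, -0.025,  0.241]), np.float64(0.0)) ladleL (array([0.839, 0.111, 0.271]), np.float64(0.001))
pot rim front [array([0.76 , 0.023, 0.1  ]), array([0.75 , 0.021, 0.13 ]), array([0.743, 0.02 , 0.15 ])]
pot base scene [ 0.816  0.034 -0.   ]
0.12 [[[416.0, 214.0]], [[440.0, 203.0]]]
0.14 [[[416.0, 205.0]], [[440.0, 195.0]]]
0.16 [[[416.0, 196.0]], [[440.0, 186.0]]]
[ 0.758 -0.004  0.165] [[359. 175.]] [[424. 200.]]
[ 0.743 -0.077  0.165] [[404. 185.]] [[446. 211.]]
```

```bash
python3 -m creep '{"xyz":[[0,2,0],[0,2,0],[0,2,0],[0,2,0],[0,2,0]],"spin":[0,0,0,0,0]}';python3 -m creep '{"xyz":[[0,2,0],[0,2,0],[0,2,0],[0,2,0],[0,2,0]],"spin":[0,0,0,0,0]}';python3 crop.py scene 220 150 310 210 7 pics/s8.png;python3 plan.py .467 .0205 .0871 1.361 1
```

```text
time_s: 9.93
ee_pos: [0.6352, -0.0156, 0.0879]
eef_rot: [3.142, -0.0, 1.361]
force: [-0.3, -0.2, -2.2]
grip_width: 0.0236
time_s: 10.55
ee_pos: [0.6449, -0.0177, 0.088]
eef_rot: [3.142, 0.0, 1.361]
force: [0.0, -0.5, -2.5]
grip_width: 0.0232
now [ 0.6451 -0.0178  0.0879] [ 3.1415 -0.      1.3607] F [-0.19 -1.13 -1.47] t 10.6 w 0.0237 q [-0.08  0.61  1.34  0.    1.19  0.13]
[np.float64(0.3), np.float64(-182.1), np.float64(0.8)] -0.0003
per row 182.15129878943492
```

View pics/s8.png

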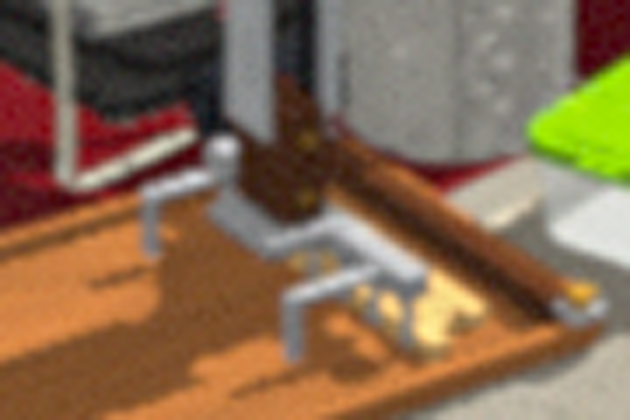

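The row is in front of the tines, ending at (485,310), with a bare strip of about 15–20 mm before the rail at (540,315). Next come smaller steps with force checks.

```bash
python3 -m creep '{"xyz":[[0,2,0],[0,2,0],[0,2,0],[0,2,0],[0,2,0]],"spin":[0,0,0,0,0]}';python3 -m creep '{"xyz":[[0,1,0],[0,1,0],[0,1,0]],"spin":[0,0,0]}'; python3 -m creep '{"xyz":[[0,0.7,0],[0,0.7,0]],"spin":[0,0]}'
```

```text
time_s: 11.22
ee_pos: [0.6547, -0.0198, 0.088]
eef_rot: [-3.142, -0.0, 1.361]
force: [-1.4, 0.2, -1.6]
grip_width: 0.0236
time_s: 11.6
ee_pos: [0.6576, -0.0204, 0.0879]
eef_rot: [-3.142, 0.0, 1.361]
force: [-1.0, 0.3, -2.1]
grip_width: 0.0236
time_s: 11.85
ee_pos: [0.6589, -0.0207, 0.0879]
eef_rot: [-3.142, -0.0, 1.361]
force: [-0.1, 0.5, -1.8]
grip_width: 0.0233
```

```bash
for i in 1; do python3 -m creep '{"xyz":[[0,0.7,0],[0,0.7,0]],"spin":[0,0]}'; done; python3 -m creep '{"xyz":[[0,0.7,0],[0,0.7,0]],"spin":[0,0]}' | grep -E 'ee_pos|force'; python3 crop.py scene 220 150 310 210 7 pics/s9.png
```

```text
time_s: 12.1
ee_pos: [0.6603, -0.021, 0.0879]
eef_rot: [-3.142, -0.0, 1.361]
force: [-0.5, -0.3, -2.4]
grip_width: 0.023
ee_pos: [0.6617, -0.0213, 0.0879]
force: [-0.8, -0.7, -1.5]
```

View pics/s9.png

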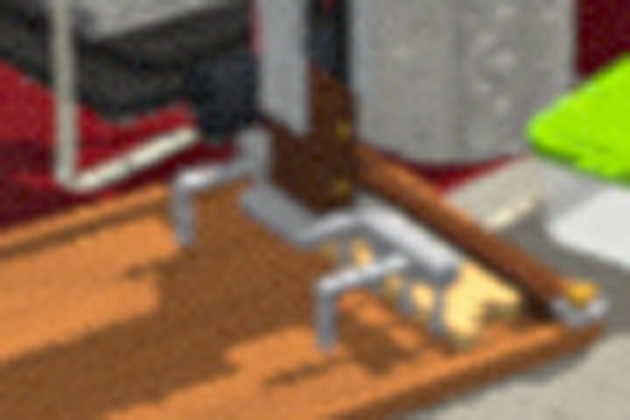

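The row's front edge at (525,300) is now almost at the rail foot (548,315). I'll use fine steps from here.

```bash
python3 -m creep '{"xyz":[[0,0.6,0],[0,0.6,0]],"spin":[0,0]}'| grep -E 'ee_pos|force';  python3 -m creep '{"xyz":[[0,0.6,0]],"spin":[0]}' | grep -E 'ee_pos|force';python3 -m creep '{"xyz":[[0,0.6,0]],"spin":[0]}' | grep -E 'ee_pos|force'
```

```text
ee_pos: [0.6628, -0.0215, 0.0879]
force: [-0.8, 0.9, -1.0]
ee_pos: [0.6632, -0.0215, 0.0879]
force: [-2.5, 1.6, -0.6]
ee_pos: [0.6636, -0.0216, 0.0879]
force: [-6.1, 2.1, 0.6]
```

Contact: the push is about 6 N and rises by roughly 3.5 N per step. The upward force also grew, so the tines are dragging down on the stick. I'll lift slightly while pushing to relieve that.

```bash
python3 -m creep '{"xyz":[[0,0.3,-0.4]],"spin":[0]}'| grep -E 'ee_pos|force|rot'; python3 -c "
from station import ctrl;o=ctrl.get_obs();print(o['force'],o['moment'],o['eef_rot'])"
```

```text
ee_pos: [0.6637, -0.0216, 0.088]
eef_rot: [-3.14, -0.0, 1.361]
force: [-5.6, 2.7, -2.0]
[-5.58118011  2.73027627 -1.97334985] [ 0.49534229  1.30064073 -0.15850545] [-3.13961406e+00 -7.36928327e-05  1.36077716e+00]
```

```bash
python3 -m creep '{"xyz":[[0,0.4,-0.1]],"spin":[0]}'| grep -E 'ee_pos|force'; python3 -m creep '{"xyz":[[0,0.3,-0.1]],"spin":[0]}'| grep -E 'time|ee_pos|force'
```

```text
ee_pos: [0.6639, -0.0216, 0.088]
force: [-6.5, 2.4, -1.6]
time_s: 13.28
ee_pos: [0.664, -0.0217, 0.088]
force: [-6.8, 1.6, 0.4]
```

```bash
python3 -m creep '{"xyz":[[0,0.5,-0.2]],"spin":[0]}'| grep -E 'ee_pos|force'; python3 -m creep '{"xyz":[[0,0.2,-0.1]],"spin":[0]}'| grep -E 'time|ee_pos|force'
```

```text
ee_pos: [0.6642, -0.0217, 0.0881]
force: [-8.1, 2.8, -1.1]
time_s: 13.52
ee_pos: [0.6643, -0.0217, 0.0881]
force: [-8.6, 1.8, -0.8]
```

```bash
python3 -m creep '{"xyz":[[0,0.3,-0.1]],"spin":[0]}'| grep -E 'ee_pos|force'; python3 -m creep '{"xyz":[[0,0,0]],"spin":[0]}'| grep -E 'time|ee_pos|force'
```

```text
ee_pos: [0.6644, -0.0218, 0.0881]
force: [-10.3, 2.7, -0.3]
time_s: 13.78
ee_pos: [0.6644, -0.0217, 0.0881]
force: [-9.6, 2.6, -0.7]
```

```bash
python3 -m creep '{"xyz":[[0,0.1,0]],"spin":[0]}'| grep -E 'ee_pos|force'; python3 -m creep '{"xyz":[[0,0,0]],"spin":[0]}'| grep -E 'time|ee_pos|force';python3 crop.py scene 220 150 310 210 7 pics/s10.png;python3 -m creep '{"xyz":[[0,0,0]],"spin":[0]}'| grep -E 'time|ee_pos|force'
```

```text
ee_pos: [0.6644, -0.0217, 0.088]
force: [-10.0, 3.6, 0.4]
time_s: 14.02
ee_pos: [0.6644, -0.0217, 0.0881]
force: [-10.3, 3.1, -0.1]
time_s: 14.2
ee_pos: [0.6644, -0.0217, 0.0881]
force: [-9.3, 2.7, -0.9]
```

View pics/s10.png

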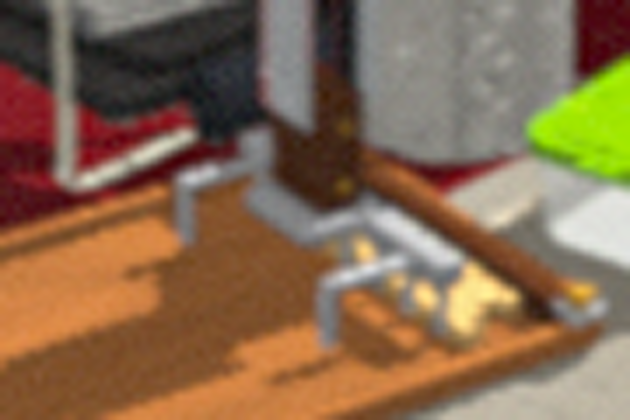

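The press held at about 10 N for roughly 0.55 s. The row is flush at the rail by position: 43 mm from tip centre to a rail face at about 132 mm, which agrees with the camera estimate. I'll back off straight, lift and inspect.

```bash
python3 -m creep '{"xyz":[[0,-1,0],[0,-2,0],[0,-5,0],[0,-10,0],[0,-15,0]],"spin":[0,0,0,0,0]}'; python3 -m creep '{"xyz":[[0,-20,0],[0,-20,-20],[0,-10,-40],[0,0,-20]],"spin":[0,0,0,0]}'; python3 plan.py .46 .26 .16 1.246 5; python3 crop.py scene 220 100 310 210 6 pics/s11.png
```

```text
time_s: 14.82
ee_pos: [0.6332, -0.0153, 0.0891]
eef_rot: [3.141, -0.0, 1.361]
force: [-0.1, -1.4, -2.6]
grip_width: 0.0234
time_s: 15.32
ee_pos: [0.5846, -0.0047, 0.1715]
eef_rot: [3.138, -0.0, 1.361]
force: [0.6, -0.5, -2.7]
grip_width: 0.0232
now [ 0.5846 -0.0047  0.1715] [ 3.1383e+00 -4.0000e-04  1.3611e+00] F [ 0.65 -0.45 -2.66] t 15.325 w 0.0232 q [-0.07  0.4   1.46 -0.    1.28  0.14]
[np.float64(46.6), np.float64(-35.4), np.float64(2.3)] 0.023
[np.float64(45.8), np.float64(-36.5), np.float64(2.3)] 0.023
[np.float64(44.9), np.float64(-37.5), np.float64(2.3)] 0.023
[np.float64(44.0), np.float64(-38.5), np.float64(2.3)] 0.023
[np.float64(43.2), np.float64(-39.5), np.float64(2.3)] 0.023
per row 58.56560794001966
```

View pics/s11.png

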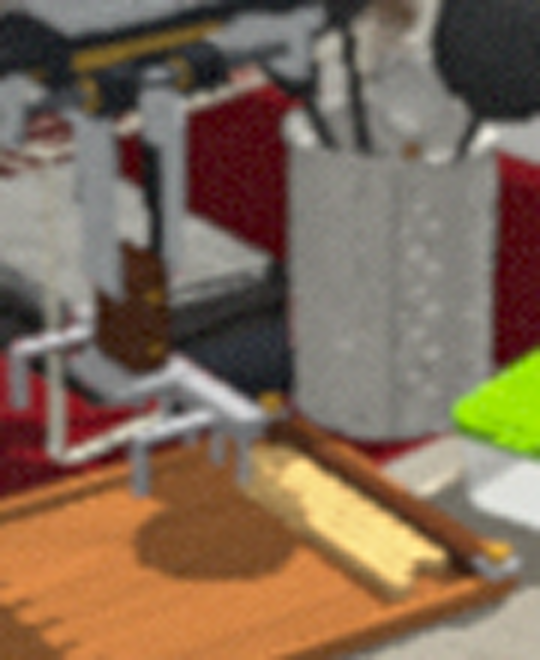

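The row lies compact and flush along the rail, from (265,455) to (430,575) in the crop. I'll carry the rake back to its bare spot and check from the top on the way.

```bash
python3 -m creep '{"xyz":[[46,-36,2],[45,-37,2],[45,-38,2],[44,-39,2],[43,-40,2]],"spin":[0.023,0.023,0.023,0.023,0.023]}'; python3 -m creep '{"xyz":[[0,0,0]],"spin":[0]}'; python3 plan.py .4451 .2596 .0786 1.2438 5; python3 crop.py top 180 125 300 265 4.2 pics/tray12.png; python3 crop.py scene 130 100 310 230 4 pics/s12.png
```

```text
time_s: 16.0
ee_pos: [0.4561, 0.2604, 0.1585]
eef_rot: [3.141, -0.0, 1.245]
force: [1.8, 1.1, -1.3]
grip_width: 0.0233
time_s: 16.12
ee_pos: [0.4554, 0.2617, 0.1584]
eef_rot: [-3.141, -0.0, 1.25]
force: [0.7, -0.2, -1.8]
grip_width: 0.0233
now [0.4554 0.2617 0.1584] [-3.1413e+00 -1.0000e-04  1.2501e+00] F [ 0.74 -0.19 -1.76] t 16.125 w 0.0233 q [0.45 0.29 1.64 0.   1.21 0.77]
[np.float64(-1.0), np.float64(-1.8), np.float64(16.0)] 0.0013
[np.float64(-1.0), np.float64(-1.8), np.float64(16.0)] 0.0013
[np.float64(-1.0), np.float64(-1.8), np.float64(16.0)] 0.0013
[np.float64(-1.0), np.float64(-1.8), np.float64(16.0)] 0.0013
[np.float64(-1.1), np.float64(-1.8), np.float64(16.0)] 0.0013
per row 16.095990776131455
```

View pics/tray12.png

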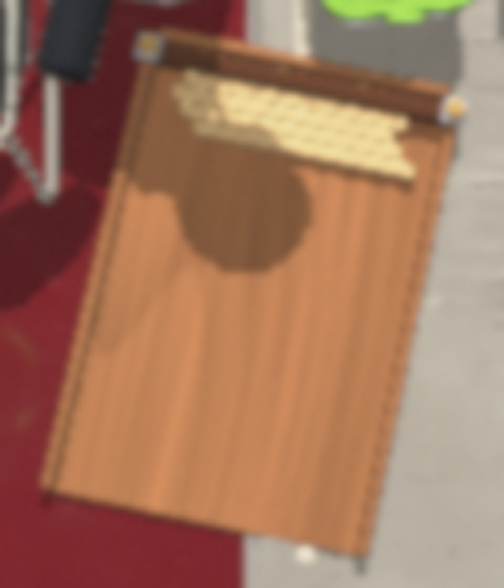

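View pics/s12.png

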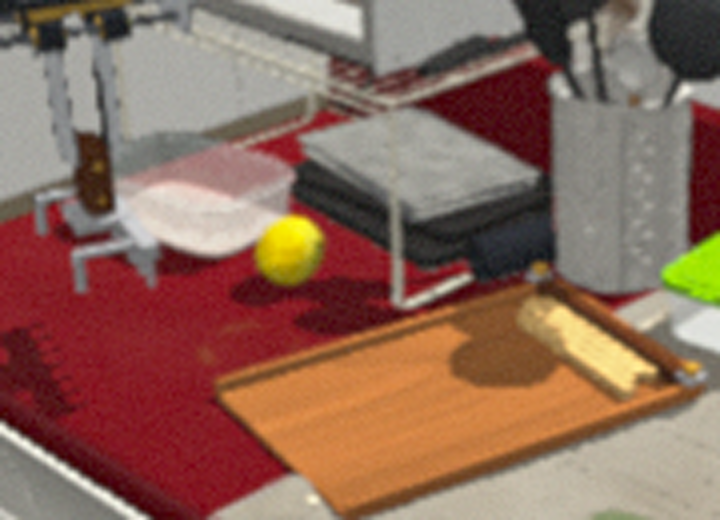

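The top view shows four sticks parallel and touching, flush against the rail. The row's far edge runs from (190,70) to (405,118) along the rail foot. Now I set the rake down.

```bash
python3 - <<'E'
from geo import *
g=lambda p:np.array(p)/4.2+[180,125]-0.4
for p in ((190,70),(405,118),(200,135),(412,180)):
  d=at('top',g(p),.016)[:2]-[.595,-.003];print(p,(d@[.9776,-.2104]).round(4),(d@[.2104,.9776]).round(4))
E
python3 -m creep '{"xyz":[[-1,-2,20],[-1,-2,25],[-1,-2,20],[0,0,11],[0,0,2]],"spin":[0,0,0,0,0]}'; python3 -m creep '{"xyz":[[0,0,0.7],[0,0,0.7]],"spin":[0,0]}'
```

```text
(190, 70) 0.1311 0.0739
(405, 118) 0.1292 -0.0736
(200, 135) 0.089 0.0576
(412, 180) 0.0887 -0.0866
time_s: 16.85
ee_pos: [0.4512, 0.2574, 0.0807]
eef_rot: [-3.141, 0.0, 1.245]
force: [-1.0, 0.4, -2.9]
grip_width: 0.0234
time_s: 17.1
ee_pos: [0.4512, 0.2582, 0.0801]
eef_rot: [3.141, -0.001, 1.246]
force: [-0.1, -0.4, -2.6]
grip_width: 0.0235
```

```bash
python3 -m creep '{"xyz":[[0,0,0.7],[0,0,0.7],[0,0,0.5]],"spin":[0,0,0]}'; python3 -m creep '{"xyz":[[0,0,0.4],[0,0,0]],"spin":[0,0]}'|grep -E 'ee_pos|force'
```

```text
time_s: 17.48
ee_pos: [0.4508, 0.2581, 0.0777]
eef_rot: [3.142, -0.0, 1.246]
force: [-0.6, 0.2, -1.1]
grip_width: 0.0234
ee_pos: [0.4509, 0.2581, 0.0775]
force: [-1.6, -1.5, 5.0]
```

It stands on the worktop. I'll relax slightly and release.

```bash
python3 -m creep '{"xyz":[[0,0,-0.3],[0,0,0]],"spin":[0,0]}'|grep -E 'ee_pos|force'; python3 -m creep '{"xyz":[[0,0,0],[0,0,0],[0,0,0],[0,0,0],[0,0,0]],"spin":[0,0,0,0,0]}' 50; python3 -m creep '{"xyz":[[0,0,-10],[0,0,-25],[0,0,-40],[0,0,-40],[0,0,-20]],"spin":[0,0,0,0,0]}'; python3 look.py 13 scene top
```

```text
ee_pos: [0.4509, 0.2581, 0.0776]
force: [-1.0, -1.4, 2.8]
time_s: 18.6
ee_pos: [0.4508, 0.2581, 0.0775]
eef_rot: [-3.142, -0.0, 1.246]
force: [0.5, -0.5, 0.0]
grip_width: 0.05
time_s: 19.23
ee_pos: [0.4513, 0.2583, 0.2156]
eef_rot: [3.139, -0.002, 1.246]
force: [-0.1, -1.0, -0.5]
grip_width: 0.0498
```

View pics/scene_13.png

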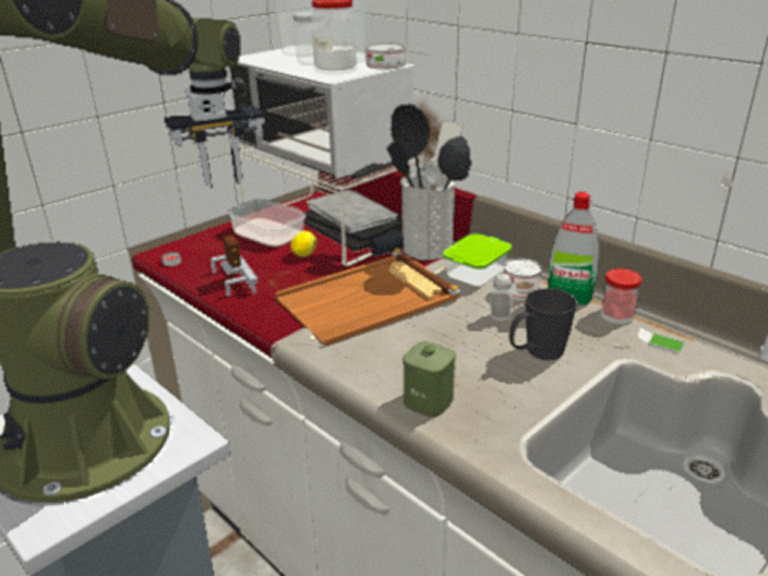

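View pics/top_13.png

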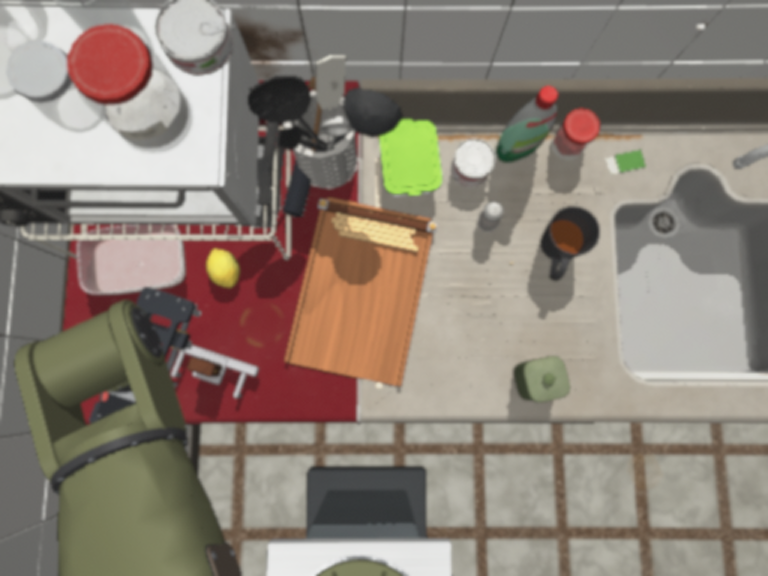

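The rake stands upright at (205,365) in the top view. The row lies along the rail at (375,232), the bystanders are unmoved, and the gripper is clear. Handing in.

```bash
python3 -c "
from station import ctrl
print(ctrl.hand_in())"
```

```text
the job is handed in; nothing more can be done
None
```

I combed the four chopsticks up to the cross rail with the rake and pressed the row there. The rake is back upright on the bare worktop left of the tray. I handed the job in at about 19 s; no verdict was given.

- **Press:** the readings held at about 10 N for roughly 0.55 s. The highest single reading was about 10.7 N along the push. I only have readings at the end of each step, so I did not see the force in between.
- **Tray contact:** I set the tines about 4 mm above the tray floor. As the push began, the upward force on the rake rose by about 2.5 N, probably because the tines were rubbing down on the stick. I raised the rake slightly and the force dropped. It drifted back up by about 2 N at the full push. I could not confirm directly that the tips never touched the floor.
- **Sticks:** the top view shows all four side by side, parallel to the rail and against it. The row measures about 41 mm wide, within 1–2 mm pixel accuracy. The stick ends are slightly staggered lengthwise.
- **Rake and other things:** after release the rake stands by itself and the gripper is clear of everything. The canister, shaker and mug look unmoved.

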